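# Return the yellow climate logger to its spring dock

### The job

Put the yellow climate logger lying on the bench back into its own yellow-labelled bay of the docking tray: find the gap between the bay's adjustable side guides, push the logger's foot back against the spring plunger, and lay it down so that it ends flat on the bay's floor between the guides with its nose fully home under the lip, then let go. Do not force it, and do not disturb the blue logger or the two culture bottles.

Things in the scene. Friction and masses are not known exactly. Their poses are not given: they have to be found in the camera images.
- yellow_logger_centre (a point): Logger to put away, 0.2-0.4 kg: white box 150 (x) x 56 (y) x 34 mm with a yellow band; on its top's middle a black grip 72 (x) x 24 (y) x 30 mm high with a yellow strip (64 mm high over all). Starts lying on its underside on the bench. Point: its centre, 32 mm above the underside. x points to the nose (top has three black vent lines; the other end, the foot, has a green screen), z up.
- yellow_logger_nose (a point): Centre of the yellow logger's nose end face, 75 mm in front of its middle and 17 mm above its underside; same axes.
- yellow_logger_foot (a point): Centre of the yellow logger's foot end face (the screen end), 75 mm behind its middle and 17 mm above its underside; same axes.
- yellow_bay: Yellow-labelled bay, fixed on a 10 mm thick tray; three bays 110 mm apart, order varies. Origin: centre of its underside, z up, x from plunger to lip end. Floor: z 6 mm. Two aluminium guides (x -67 to 57, tops z 18 mm, 5 mm thick, 61 mm apart inside) are set as a pair anywhere within 7 mm of centre in y, which this pose does not tell: feel or look. Stored: logger on the floor between them, nose to +x, middle at x 0.
- yellow_bay_lip (a point): Middle of the lower edge of the yellow bay's lip: x 68.5, z 42.5 mm from the bay's origin; bay's axes. The lip is 70 mm wide, 5 mm thick (top at z 47.5, yellow label on it) and reaches from here over to the stop wall, whose inner face is at x 75.5 mm, 7 mm beyond this point.
- yellow_bay_plunger (a point): Middle of the yellow bay's steel plunger face at rest: x -75.5, z 20 mm from the bay's origin; 36 mm wide, 20 mm high; bay's axes. This point stays when the plunger moves. It yields 18 mm to -x: 7 N to start, 0.35 N more per mm. Behind it the fixed spring housing, x -120 to -98 mm, top at z 36 mm, yellow label on it.
- blue_bay: The bay with blue labels, same form and axes; it holds the blue logger. Leave alone.
- red_bay: The bay with red labels, same form and axes; empty, but not the yellow logger's place. At rest plunger face and lip edge are only 144 mm apart in every bay, so a 150 mm logger goes in foot first, nose up about 20 degrees, pressing the plunger back, is laid down, then slides about 11 mm forward under the lip.
- blue_logger_centre (a point): The blue logger, same form as the yellow one with blue bands, stored in the blue bay as the yellow one should be in its own. Leave in place. Point: its centre, 32 mm above its underside.
- bottle_a_centre (a point): White culture bottle with dark filling, standing on the bench, 71 mm in diameter, 132 mm high. Leave in place. Point: its centre, 66 mm up.
- bottle_b_centre (a point): White culture bottle with pale brown filling, same size. Leave in place. Point: its centre, 66 mm up.
Mind the look-alikes: they are no part of the job. Leave any orange or purple look-alike of the part that bears yellow_logger_centre alone.

How it is judged:
On the way:
1. the yellow logger has been lifted off the bench (height (world z) of yellow_logger_centre above 0.065 m), for 0.1 s.
At the end, for the whole second after the job is handed in: The yellow logger lies in the yellow bay, upright and flat on its floor (both ends within 3.5 mm of floor height, tilt under 0.06 rad), nose to the lip end, under the lip and within 4 mm of the stop wall, between the side guides (within 11.5 mm of the bay's centre line), at rest and released (x of yellow_logger_nose in the frame of yellow_bay above 0.0715 m and y of yellow_logger_nose in the frame of yellow_bay between -0.0115 and 0.0115 m and z of yellow_logger_nose in the frame of yellow_bay between 0.019 and 0.0265 m and z of yellow_logger_foot in the frame of yellow_bay below 0.0265 m and angle between yellow_logger_centre's own z axis and vertical below 0.06 rad); the robot touches nothing.
It fails at once if the logger is forced into the bay (over 60 N) (contact force between yellow_logger and yellow_bay above 60 N).
It fails at once if the blue logger is disturbed (moved over 15 mm) (distance of blue_logger_centre from where it was at the start of the episode above 0.015 m).
It fails at once if a culture bottle is disturbed (moved over 25 mm) (distance of any of bottle_a_centre, bottle_b_centre from where it was at the start of the episode above 0.025 m).
It also fails if it takes over 64 s, if anything falls off the work surface, if the arm or the gripper's body presses on something with over 40 N, if the wrist force passes 120 N, or if a joint passes its speed limit or range.

### The arm

A 6-joint arm with a two-finger parallel gripper is mounted at the origin on the work surface. World frame = base frame: x ahead of the robot, y to its left, z up, the work surface at z = 0. Lengths are in m, angles in rad, forces in N, time in s.
With the tool pointing down it reaches from about 0.35 to 0.925 m from the base axis. Payload 6.4 kg.
Tool frame: the origin (TCP) lies midway between the tips of the shut fingers; the grasp point (between the pads) lies 19 mm behind it (robot.pinch_z is the distance from the TCP to the grasp point, in m); z points along the fingers, y is the line along which they close (so a half turn about z gives the same grasp; the last joint's range is limited). The gripper opens to 85 mm and grips with 20 to 120 N. Pads are 22 mm wide; open, the fingers measure 114 mm over their backs; the gripper's body (76 mm by 85 mm) begins 54 mm behind the grasp point. The pads swing forward as they close: fully open they stand 13 mm farther back than shut.
Start: joints at [1.018, 0.245, 1.558, -0, 1.339, -0.174], TCP at [0.24, 0.604, 0.231] pointing down, gripper open.
Joint ranges: [-3.13, 3.13], [-1.02, 2.26], [0.13, 2.54], [-0.95, 4.09], [0.21, 2.88], [-2.74, 2.74]. Speed limits (rad/s): [2.57, 2.57, 3.14, 3.14, 3.14, 3.14].

### API

Orientations are given as [roll, pitch, yaw] about the fixed x, y, z axes, in that order (R = Rz(yaw) Ry(pitch) Rx(roll)).
In Python, from bench import robot gives the robot as it stands.
- The arm moves only by the tool move_arm, never from a script. Its argument "increments" is a list of rows, each an object of numbers: "x", "y", "z": the shift along the world's x, y, z in m; "roll": the turn about the world's z in rad; "claw": the opening, from -1 (shut) to 1 (fully open). In form: [{"x": .., "y": .., "z": .., "roll": .., "claw": ..}, ...]. A call has 1 to 8 rows; each row shifts and turns the commanded pose from where the row before left it; what a row does not reach is not made up. A row lasts 1/10 s, in which the tool goes at most 50 mm and 8.59 degrees, less where a joint would pass 70% of its speed; a pose out of reach is approached as far as the arm can. A call is refused whole if a number of a shift passes 0.05 or a number of a turn 0.15, either way. A call with a gripper value outside its range is refused whole. The fingers move at their own pace and stop on an object; "squeeze" is the grip in N (left out, the last holds). Time passes only in rows, so rows that do not move let the fingers close. It gives the time, the measured TCP pose, the force, the opening and the grip force at its end, in the units of the state.
- robot.observe(): the state, without advancing time (a new reading comes with each control period).
- robot.grab_frame(name): name is "scene" or "top"; returns (picture, depth): 480x640x3 uint8, red, green, blue; 480x640 float32, m along the optical axis (not along the pixel's ray), 0 where there is no reading.
- robot.camera_params(name): a dict with "intrinsics" (3x3 intrinsics, pixels), "k1" (the pictures are not rectified: a ray, as slopes to the right and down, at radius r is drawn at 1 + k1 r^2 times it, then the intrinsics apply), "extrinsics" (4x4, takes a point from camera to world coordinates). Camera axes: x right, y down, z forward; pixel columns grow to the right and rows downward; lengths in m; the calibration is good to about 2 mm. A picture is of the moment at which its call begins. camera_params takes no time and is no camera call.
- robot.close_job(): hands the job in; it is judged then, once.
The state is a dict: "time_s": time; "qpos": joint angles; "qd": joint speeds; "joint_torque": joint torques, N m; "eef_pos": TCP position; "ee_rot": TCP orientation; "wrist_force": force on the tool from outside, world axes, zero at the start; "torque": the same for the moment, N m; "opening": finger opening in m; "gripper_force": force on a finger pad.
Only numpy, scipy, OpenCV 4.12 (cv2) and the standard library are available. Lean on these libraries where they do the work, as an engineer would, in place of code of your own. Each camera call takes 0.05 s, during which the arm holds its last target. There are 200 camera calls.

## Working session

There is one attempt and no reset: what is moved stays moved. The work goes in short steps, Python scripts to look and compute and a tool call to move; the robot and the scene stay as the last step left them, time stands still between calls to the robot, and variables do not carry over. Pictures are saved under pics/ and viewed, at most 10 in all, crops included, and the job is handed in when it is done.

Besides the shell and the picture viewer there is one more tool, called in YAML: its name, and indented under it one key for each argument. move_arm: Moves the arm, as the interface text tells. Its arguments: {"type":"object","properties":{"increments":{"type":"array","items":{"type":"object","properties":{"x":{"type":"number"},"y":{"type":"number"},"z":{"type":"number"},"roll":{"type":"number"},"claw":{"type":"number"}}}},"squeeze":{"type":"number"}},"required":["increments"]}

```bash
mkdir -p pics; ls; cat > h.py <<'E'
import numpy as np, cv2
from bench import robot
def grab(n):
    im,d=robot.grab_frame(n); return im,d,robot.camera_params(n)
def world(P,d,u,v,z=None):
    K=np.array(P["intrinsics"]);E=np.array(P["extrinsics"]);k=P["k1"]
    a=np.array([(u-K[0,2])/K[0,0],(v-K[1,2])/K[1,1]]);b=a.copy()
    for _ in range(20): b=a/(1+k*(b@b))
    r=np.array([b[0],b[1],1.])
    if z is not None:
        w=E[:3,:3]@r; s=(z-E[2,3])/w[2]
    else:
        s=d[int(round(v)),int(round(u))]
    return E[:3,:3]@(r*s)+E[:3,3]
def cloud(P,d):
    K=np.array(P["intrinsics"]);E=np.array(P["extrinsics"]);k=P["k1"]
    v,u=np.mgrid[:480,:640];a=np.stack([(u-K[0,2])/K[0,0],(v-K[1,2])/K[1,1]],-1);b=a.copy()
    for _ in range(20): b=a/(1+k*(b**2).sum(-1,keepdims=True))
    c=np.concatenate([b,np.ones((480,640,1))],-1)*d[...,None]
    return c@E[:3,:3].T+E[:3,3]
E
python3 - <<'E'
from h import *
for n in("scene","top"):
    im,d,P=grab(n); cv2.imwrite(f"pics/{n}0.png",im[...,::-1]); np.savez(n+"0.npz",im=im,d=d); print(P)
print(robot.observe())
E
```

```text
pics
{'intrinsics': array([[615.36995741,   0.        , 325.88827666],
       [  0.        , 615.36995741, 242.95734894],
       [  0.        ,   0.        ,   1.        ]]), 'k1': -0.018434664057604477, 'extrinsics': array([[ 0.24097525,  0.66796002, -0.7041025 ,  1.30255844],
       [ 0.97052452, -0.16314479,  0.17738638, -0.27144276],
       [ 0.00361636, -0.72609447, -0.68758544,  0.80673932],
       [ 0.        ,  0.        ,  0.        ,  1.        ]])}
{'intrinsics': array([[523.28468371,   0.        , 316.63233191],
       [  0.        , 523.28468371, 239.01730697],
       [  0.        ,   0.        ,   1.        ]]), 'k1': 0.01788253947164173, 'extrinsics': array([[ 0.02217862, -0.98922039,  0.14474506,  0.4036948 ],
       [-0.99972917, -0.02296528, -0.00376597, -0.09304723],
       [ 0.00704949, -0.14462234, -0.98946182,  1.11331018],
       [ 0.        ,  0.        ,  0.        ,  1.        ]])}
{'time_s': 0.1, 'qpos': array([ 1.01787376e+00,  2.45755809e-01,  1.55890062e+00,  2.98095651e-05,
        1.33873088e+00, -1.74127230e-01]), 'qd': array([ 0.00092108, -0.00079582, -0.00283563, -0.00168097, -0.00131299,
       -0.00113834]), 'joint_torque': array([ 7.39918341e-04, -4.30665600e+01, -3.27131724e+01, -1.15164103e-04,
        2.75895320e-03,  2.10158692e-05]), 'eef_pos': array([0.24010247, 0.6034789 , 0.23027855]), 'ee_rot': array([-3.13983016e+00, -3.39481233e-04,  2.76279014e+00]), 'wrist_force': array([ 0.46095727, -0.21435696,  0.55586423]), 'torque': array([ 0.00727979, -0.01172143,  0.03255204]), 'gripper_force': 0.0, 'opening': 0.08556634042493455}
```

View pics/scene0.png

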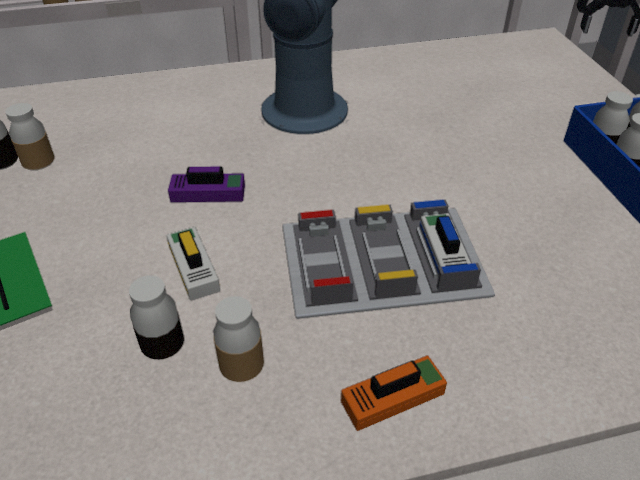

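View pics/top0.png

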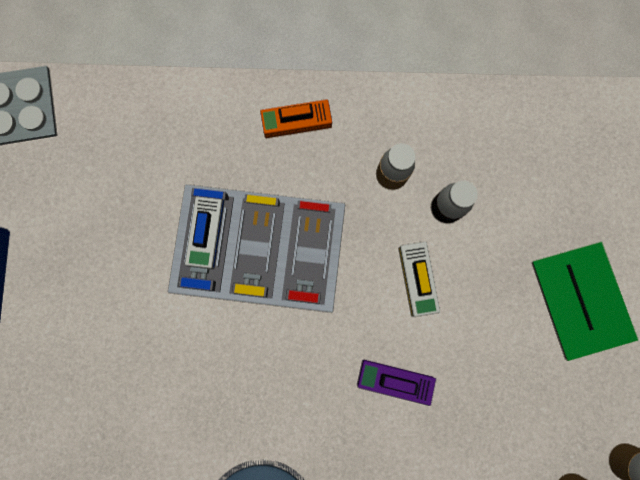

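The candidates in the scene picture are:
- White logger with a yellow grip at scene (193,262), top (419,278).
- Purple look-alike at scene (207,185).
- Orange look-alike at scene (395,392).
- Blue logger in its bay at scene (447,240).

I choose the white one with the yellow strip, which lies in front of the bottles. Its vents (nose) point to +x, away from the base. The yellow bay is the middle one, with its lip end away from the base at top (262,200) and its housing at (250,290). Next I'll measure both.

```bash
python3 - <<'E'
from h import *
for n in("top","scene"):
    P=robot.camera_params(n);z=np.load(n+"0.npz");im,d=z["im"],z["d"];C=cloud(P,d)
    hsv=cv2.cvtColor(im,cv2.COLOR_RGB2HSV)
    m=cv2.inRange(hsv,(20,150,90),(32,255,255))
    k,l,s,c=cv2.connectedComponentsWithStats(m)
    print(n)
    for i in range(1,k):
        if s[i,4]<25: continue
        p=C[l==i];p=p[np.isfinite(p).all(1)]
        ys,xs=np.nonzero(l==i); r=cv2.minAreaRect(np.stack([xs,ys],1).astype(np.float32))
        zz=np.median(p[:,2]); W=np.array([world(P,d,u,v,zz)[:2] for u,v in cv2.boxPoints(r)])
        print(c[i].round(1),s[i,4],"med",np.median(p,0).round(4),"box",W.round(4).tolist())
# rectified crops from top
z=np.load("top0.npz");im=z["im"];cv2.imwrite("pics/crop1.png",np.hstack([cv2.resize(im[180:310,170:350],(540,390),interpolation=2),cv2.resize(im[230:330,380:460],(260,390))[...,:]])[...,::-1])
P=robot.camera_params("top");C=cloud(P,z["d"])
# logger box top: points of height 0.034
q=(abs(C[...,2]-.034)<.006)&(abs(C[...,0]-C[278,419,0])<.12)&(abs(C[...,1]-C[278,419,1])<.1)
r=cv2.minAreaRect(C[q][:,:2].astype(np.float32));print(q.sum(),r,cv2.boxPoints(r).round(4).tolist())
for u,v in[(252,250),(247,268),(310,255),(225,260),(500,200),(262,200),(250,290)]: print(u,v,C[v,u].round(4))
E
```

```text
top
[260.7 199.7] 217 med [0.6367 0.0195 0.058 ] box [[0.6323, 0.0503], [0.6477, 0.0492], [0.642, -0.0107], [0.6266, -0.0094]]
[423.1 277.1] 290 med [ 0.4851 -0.3124  0.0644] box [[0.5129, -0.2974], [0.517, -0.3162], [0.4573, -0.3271], [0.4533, -0.3085]]
[248.9 289.6] 287 med [0.4526 0.038  0.0465] box [[0.4459, 0.0685], [0.4655, 0.0671], [0.4598, 0.007], [0.4402, 0.0086]]
scene
[373.6 208.8] 177 med [0.4559 0.0355 0.0487] box [[0.4447, 0.0072], [0.4503, 0.0672], [0.467, 0.0628], [0.4614, 0.0035]]
[188.5 242.9] 267 med [ 0.4884 -0.314   0.0664] box [[0.4591, -0.3295], [0.4515, -0.3109], [0.5142, -0.2992], [0.5211, -0.3171]]
[396.1 274.3] 232 med [0.6403 0.0172 0.0599] box [[0.6297, -0.0102], [0.6355, 0.0494], [0.6503, 0.0453], [0.6445, -0.0137]]
1462 ((0.48389744758605957, -0.31149592995643616), (0.1496112197637558, 0.05651458725333214), 10.718605995178223) [[0.4050999879837036, -0.29760000109672546], [0.4156999886035919, -0.3531999886035919], [0.5626999735832214, -0.325300008058548], [0.5521000027656555, -0.26980000734329224]]
252 250 [0.5377 0.0387 0.0151]
247 268 [0.4993 0.0475 0.0167]
310 255 [ 0.53   -0.084   0.0143]
225 260 [0.5157 0.0953 0.0111]
500 200 [ 0.6612 -0.4935  0.0013]
262 200 [0.6366 0.0171 0.0583]
250 290 [0.4521 0.0357 0.0465]
```

View pics/crop1.png

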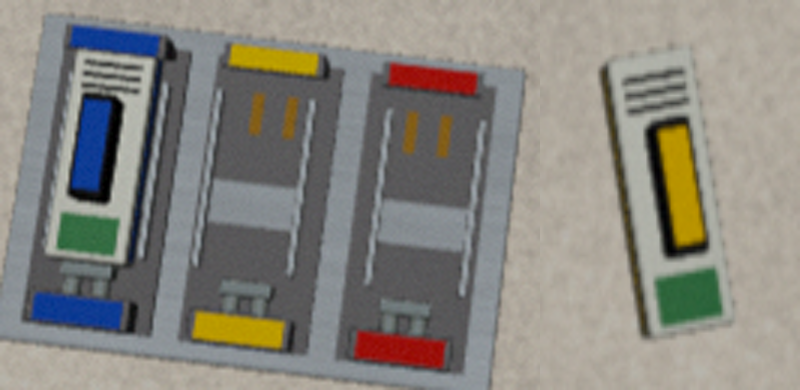

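The crop shows the white logger with its yellow strip, vents up (nose to +x) and green screen at the bottom. The yellow bay is empty, with its guides at crop columns ~207/302. The box size (149.6 x 56.5 mm) and heights (64, 58, 46 mm) agree with the description. Moving to it now.

move_arm:
  increments:
    - {"x": 0.04, "y": -0.03, "roll": 0.1415, "claw": 1}
    - {"x": 0.04, "y": -0.03, "roll": 0.1415, "claw": 1}
    - {"x": 0.04, "y": -0.03, "roll": 0.1415, "claw": 1}
    - {"x": 0.03, "y": -0.04, "roll": 0.1415, "claw": 1}
    - {"x": 0.014, "y": -0.048, "claw": 1}
    - {"x": 0.014, "y": -0.048, "claw": 1}
    - {"x": 0.014, "y": -0.048, "claw": 1}
    - {"x": 0.014, "y": -0.048, "claw": 1}

```text
invalid input at $.increments[0]: expected keys x, y, z, roll, claw
```

move_arm:
  increments:
    - {"x": 0.0075, "y": -0.048}
    - {"x": 0.0075, "y": -0.048}
    - {"x": 0.0075, "y": -0.048}
    - {"x": 0.0075, "y": -0.048}
    - {"x": 0.0075, "y": -0.048}
    - {"x": 0.0075, "y": -0.048}
    - {"x": 0.0075, "y": -0.048}
    - {"x": 0.006, "y": -0.048}

```text
invalid input at $.increments[0]: expected keys x, y, z, roll, claw
```

move_arm:
  increments:
    - {"x": 0.0, "y": -0.048}
    - {"x": 0.0, "y": -0.048}
    - {"x": 0.0, "y": -0.048, "z": -0.03}
    - {"x": 0.0, "y": -0.0625, "z": -0.03}

```text
invalid input at $.increments[0]: expected keys x, y, z, roll, claw
```

move_arm:
  increments:
    - {"x": 0.04, "y": -0.03, "z": 0, "roll": 0.1415, "claw": 1}
    - {"x": 0.04, "y": -0.03, "z": 0, "roll": 0.1415, "claw": 1}
    - {"x": 0.04, "y": -0.03, "z": 0, "roll": 0.1415, "claw": 1}
    - {"x": 0.03, "y": -0.04, "z": 0, "roll": 0.1415, "claw": 1}
    - {"x": 0.014, "y": -0.047, "z": 0, "roll": 0, "claw": 1}
    - {"x": 0.014, "y": -0.047, "z": 0, "roll": 0, "claw": 1}
    - {"x": 0.014, "y": -0.047, "z": 0, "roll": 0, "claw": 1}
    - {"x": 0.014, "y": -0.047, "z": 0, "roll": 0, "claw": 1}

```text
time_s: 0.9
eef_pos: [0.4453, 0.2851, 0.2309]
ee_rot: [-3.141, -0.0, -2.958]
wrist_force: [0.4, 0.2, 0.0]
opening: 0.0854
gripper_force: 0.0
```

move_arm:
  increments:
    - {"x": 0.0075, "y": -0.048, "z": 0, "roll": 0, "claw": 1}
    - {"x": 0.0075, "y": -0.048, "z": 0, "roll": 0, "claw": 1}
    - {"x": 0.0075, "y": -0.048, "z": 0, "roll": 0, "claw": 1}
    - {"x": 0.0075, "y": -0.048, "z": 0, "roll": 0, "claw": 1}
    - {"x": 0.0075, "y": -0.048, "z": 0, "roll": 0, "claw": 1}
    - {"x": 0.0075, "y": -0.048, "z": 0, "roll": 0, "claw": 1}
    - {"x": 0.0075, "y": -0.048, "z": 0, "roll": 0, "claw": 1}
    - {"x": 0.006, "y": -0.048, "z": 0, "roll": 0, "claw": 1}

```text
time_s: 1.7
eef_pos: [0.5036, -0.0989, 0.2311]
ee_rot: [3.141, -0.0, -2.959]
wrist_force: [0.5, 0.1, 0.1]
opening: 0.0853
gripper_force: 0.0
```

move_arm:
  increments:
    - {"x": 0, "y": -0.045, "z": 0, "roll": 0, "claw": 1}
    - {"x": 0, "y": -0.045, "z": 0, "roll": 0, "claw": 1}
    - {"x": 0, "y": -0.045, "z": 0, "roll": 0, "claw": 1}
    - {"x": 0.001, "y": -0.045, "z": -0.02, "roll": 0.005, "claw": 1}
    - {"x": 0, "y": -0.03, "z": -0.04, "roll": 0, "claw": 1}
    - {"x": 0, "y": 0, "z": -0.045, "roll": 0, "claw": 1}
    - {"x": 0, "y": 0, "z": -0.02, "roll": 0, "claw": 1}
    - {"x": 0, "y": 0, "z": 0, "roll": 0, "claw": 1}

```text
time_s: 2.5
eef_pos: [0.5021, -0.305, 0.1016]
ee_rot: [3.134, -0.006, -2.954]
wrist_force: [0.4, 0.3, -0.3]
opening: 0.0855
gripper_force: 0.0
```

```bash
python3 - <<'E'
from h import *
o=robot.observe();print(o["eef_pos"],o["ee_rot"])
a=grab("scene")[0][170:330,120:280]
cv2.imwrite("pics/g1.png",cv2.resize(a,(560,560),interpolation=2)[...,::-1])
E
```

```text
[ 0.50213398 -0.30504132  0.10158149] [ 3.13419981 -0.00554774 -2.95443375]
```

View pics/g1.png

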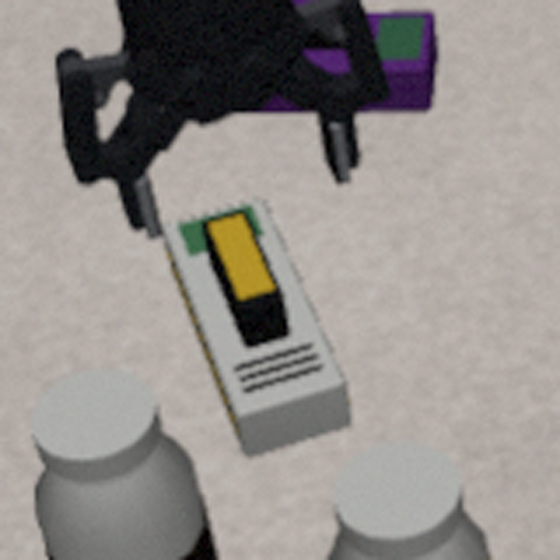

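move_arm:
  increments:
    - {"x": 0.0025, "y": -0.0035, "z": -0.03, "roll": 0, "claw": 1}
    - {"x": 0, "y": 0, "z": -0.025, "roll": 0, "claw": 1}
    - {"x": 0, "y": 0, "z": -0.0085, "roll": 0, "claw": 1}
    - {"x": 0, "y": 0, "z": 0, "roll": 0, "claw": 0.3}
    - {"x": 0, "y": 0, "z": 0, "roll": 0, "claw": -0.2}
    - {"x": 0, "y": 0, "z": 0, "roll": 0, "claw": -1}
    - {"x": 0, "y": 0, "z": 0, "roll": 0, "claw": -1}
    - {"x": 0, "y": 0, "z": 0, "roll": 0, "claw": -1}
  squeeze: 20

```text
time_s: 3.35
eef_pos: [0.508, -0.3109, 0.0441]
ee_rot: [-3.14, 0.001, -2.954]
wrist_force: [-0.8, 1.9, 4.9]
opening: 0.0232
gripper_force: 28.0
```

move_arm:
  increments:
    - {"x": 0, "y": 0, "z": 0.005, "roll": 0, "claw": -1}
    - {"x": 0, "y": 0, "z": 0.01, "roll": 0, "claw": -1}
    - {"x": 0, "y": 0, "z": 0.015, "roll": 0, "claw": -1}
    - {"x": 0, "y": 0, "z": 0.015, "roll": 0, "claw": -1}
    - {"x": 0, "y": 0, "z": 0.015, "roll": 0, "claw": -1}
    - {"x": 0, "y": 0, "z": 0.015, "roll": 0, "claw": -1}
    - {"x": 0, "y": 0, "z": 0, "roll": 0, "claw": -1}

```text
time_s: 4.05
eef_pos: [0.5089, -0.3119, 0.1214]
ee_rot: [-3.137, 0.004, -2.954]
wrist_force: [0.4, -0.4, -2.9]
opening: 0.0236
gripper_force: 27.1
```

```bash
python3 - <<'E'
from h import *
o=robot.observe();print(o["eef_pos"],o["ee_rot"],o["wrist_force"],o["torque"])
a=grab("scene")[0][150:310,110:270]
cv2.imwrite("pics/g2.png",cv2.resize(a,(560,560),interpolation=2)[...,::-1])
E
```

```text
[ 0.50892725 -0.31185797  0.12141315] [-3.13664528  0.00372287 -2.95372955] [ 0.43806016 -0.43747025 -2.87682224] [ 0.00899165 -0.07463223  0.02265597]
```

View pics/g2.png

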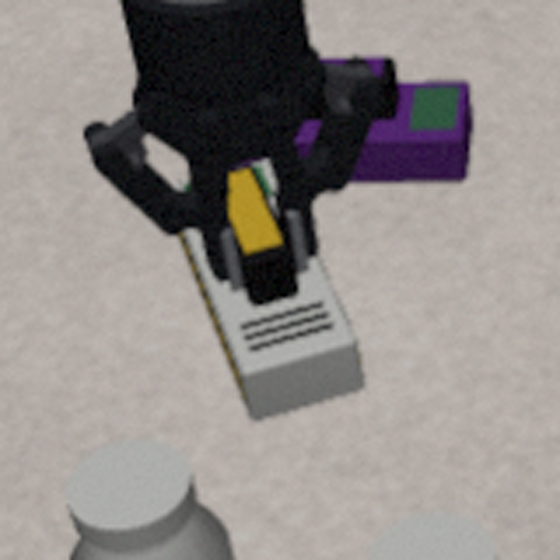

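The logger is held by the nose part of its grip and off the bench, with the foot end half hidden behind the gripper. Next I'll measure its pitch from depth.

```bash
cat > pitch.py <<'E'
from h import *
def pitch(yaw=None,show=True):
    o=robot.observe();t=o["eef_pos"]
    yaw=o["ee_rot"][2]+np.pi if yaw is None else yaw
    ex=np.array([np.cos(yaw),np.sin(yaw),0]);ey=np.array([-ex[1],ex[0],0])
    for n in("scene","top"):
        im,d,P=grab(n);C=cloud(P,d)-t;hsv=cv2.cvtColor(im,cv2.COLOR_RGB2HSV)
        x=C@ex;y=C@ey;z=C[...,2]
        w=(hsv[...,2]>115)&(hsv[...,1]<50)|((hsv[...,0]>45)&(hsv[...,0]<80)&(hsv[...,1]>70))
        m=w&(d>0)&(abs(y)<.024)&(z<.03)&(z>-.075+0*z)&(x>-.105)&(x<.07)
        # keep top faces only via RANSAC line z(x)
        X,Z=x[m],z[m]
        if len(X)<30: print(n,"few");continue
        best=0;rng=np.random.default_rng(0)
        for _ in range(600):
            i,j=rng.choice(len(X),2)
            if abs(X[i]-X[j])<.03: continue
            s=(Z[j]-Z[i])/(X[j]-X[i]);
            if abs(s)>.7: continue
            q=abs(Z-Z[i]-s*(X-X[i]))<.002
            if q.sum()>best: best=q.sum();Q=q
        s,b=np.polyfit(X[Q],Z[Q],1)
        print(n,"pitch deg(nose up)",np.degrees(np.arctan(s)).round(2),"z at tcp",(b).round(4),"x range",X[Q].min().round(4),X[Q].max().round(4),best,len(X),"tcp",t.round(4), "side",np.median(y[m][Q]).round(4),y[m][Q].min().round(4),y[m][Q].max().round(4))
if __name__=="__main__": pitch()
E
python3 pitch.py
```

```text
scene pitch deg(nose up) -0.15 z at tcp -0.0081 x range -0.0928 0.0552 527 665 tcp [ 0.5081 -0.3112  0.1197] side -0.0007 -0.024 0.024
top few
```

move_arm:
  increments:
    - {"x": 0, "y": 0, "z": 0.03, "roll": 0, "claw": -1}
    - {"x": 0.01, "y": 0.045, "z": 0, "roll": -0.0475, "claw": -1}
    - {"x": 0.01, "y": 0.045, "z": 0, "roll": -0.0475, "claw": -1}
    - {"x": 0.01, "y": 0.045, "z": 0, "roll": -0.0475, "claw": -1}
    - {"x": 0.01, "y": 0.045, "z": 0, "roll": -0.0475, "claw": -1}
    - {"x": 0.01, "y": 0.045, "z": 0, "roll": -0.0475, "claw": -1}
    - {"x": 0.01, "y": 0.045, "z": 0, "roll": -0.046, "claw": -1}
    - {"x": 0.014, "y": 0.045, "z": 0, "roll": 0, "claw": -1}

```text
time_s: 5.0
eef_pos: [0.5804, 0.0065, 0.1465]
ee_rot: [3.142, -0.002, 3.045]
wrist_force: [1.4, -0.0, -3.8]
opening: 0.0235
gripper_force: 26.8
```

move_arm:
  increments:
    - {"x": 0, "y": 0.02, "z": 0, "roll": 0, "claw": -1}
    - {"x": 0, "y": 0, "z": 0, "roll": 0, "claw": -1}
    - {"x": 0, "y": 0, "z": 0, "roll": 0, "claw": -1}

```text
time_s: 5.3
eef_pos: [0.5807, 0.0247, 0.1467]
ee_rot: [-3.141, -0.002, 3.047]
wrist_force: [-0.2, 0.3, -2.9]
opening: 0.0234
gripper_force: 26.8
```

```bash
cat > meas.py <<'E'
from h import *
def strips():
    for n in("scene","top"):
        im,d,P=grab(n);C=cloud(P,d);hsv=cv2.cvtColor(im,cv2.COLOR_RGB2HSV)
        m=cv2.inRange(hsv,(20,150,90),(32,255,255));k,l,s,c=cv2.connectedComponentsWithStats(m)
        for i in range(1,k):
            if s[i,4]<25: continue
            q=l==i;z=np.median(C[q][:,2]);ys,xs=np.nonzero(q);W=np.array([world(P,d,u,v,z)[:2] for u,v in zip(xs,ys)])
            r=cv2.minAreaRect(W.astype(np.float32));print(n,c[i].round(0),s[i,4],"z",z.round(4),"mean",W.mean(0).round(4),"rect",np.round(r[0],4),np.round(r[1],4),round(r[2],1))
    o=robot.observe();print("tcp",o["eef_pos"].round(4),o["ee_rot"].round(4),o["time_s"])
if __name__=="__main__": strips()
E
python3 meas.py; python3 pitch.py
python3 - <<'E'
from h import *
# guide profile in the bay frame, each camera relative to its own labels
yaw=-.096;ex=np.array([np.cos(yaw),np.sin(yaw)]);ey=np.array([-ex[1],ex[0]])
for n,H in(("top",(.4527,.0378)),("scene",(.4558,.0353))):
    P=robot.camera_params(n);im=np.load(n+"0.npz")["im"];K=np.array(P["intrinsics"]);E=np.array(P["extrinsics"])
    O=np.array(H)+.109*ex
    xs=np.arange(-.060,.050,.0005);ys=np.arange(-.05,.0501,.0005)
    W=O+xs[:,None,None]*ex+ys[None,:,None]*ey
    W=np.concatenate([W,np.full(W.shape[:2]+(1,),.028)],-1)
    c=(W-E[:3,3])@E[:3,:3];a=c[...,:2]/c[...,2:];a=a*(1+P["k1"]*(a**2).sum(-1,keepdims=True))
    mp=(a*K[0,0]+[K[0,2],K[1,2]]).astype(np.float32)
    R=cv2.remap(cv2.cvtColor(im,cv2.COLOR_RGB2GRAY),mp[...,0],mp[...,1],cv2.INTER_LINEAR).astype(float)
    for lo,hi in((0,90),(150,220)):
        p=np.median(R[lo:hi],0);print(n,lo,[(round(1000*y),int(v)) for y,v in zip(ys[::2],p[::2])])
E
```

```text
scene [394. 197.] 165 z 0.1687 mean [0.5698 0.0273] rect [0.5645 0.0304] [0.0178 0.0527] 71.8
scene [363. 210.] 57 z 0.0486 mean [0.4537 0.0155] rect [0.4531 0.0151] [0.019  0.0147] 76.3
scene [396. 274.] 231 z 0.0599 mean [0.6399 0.0173] rect [0.6399 0.0173] [0.0586 0.0151] 84.3
top [251. 290.] 249 z 0.0462 mean [0.4526 0.0345] rect [0.4526 0.0344] [0.0526 0.0193] 84.2
tcp [0.5809 0.0236 0.1471] [-3.1413e+00 -1.1000e-03  3.0448e+00] 5.4
scene pitch deg(nose up) -0.11 z at tcp -0.0086 x range -0.0942 0.055 563 684 tcp [0.5809 0.0236 0.1471] side -0.0035 -0.024 0.0239
top pitch deg(nose up) 0.44 z at tcp -0.01 x range -0.0975 -0.0286 70 90 tcp [0.5809 0.0236 0.1471] side -0.0217 -0.024 -0.0156
top 0 [(-50, 141), (-49, 138), (-48, 129), (-47, 112), (-46, 95), (-45, 87), (-44, 87), (-43, 88), (-42, 89), (-41, 89), (-40, 89), (-39, 89), (-38, 89), (-37, 89), (-36, 88), (-35, 88), (-34, 87), (-33, 85), (-32, 82), (-31, 81), (-30, 90), (-29, 117), (-28, 139), (-27, 142), (-26, 138), (-25, 123), (-24, 106), (-23, 96), (-22, 93), (-21, 92), (-20, 93), (-19, 94), (-18, 95), (-17, 95), (-16, 9
[... 3192 characters left out ...]
18, 83), (-17, 83), (-16, 83), (-15, 82), (-14, 82), (-13, 82), (-12, 83), (-11, 83), (-10, 82), (-9, 82), (-8, 82), (-7, 83), (-6, 83), (-5, 83), (-4, 82), (-3, 82), (-2, 82), (-1, 82), (0, 82), (1, 82), (2, 82), (3, 82), (4, 83), (5, 83), (6, 82), (7, 82), (8, 82), (9, 82), (10, 82), (11, 82), (12, 81), (13, 82), (14, 83), (15, 83), (16, 82), (17, 81), (18, 81), (19, 82), (20, 82), (21, 83), (22, 83), (23, 82), (24, 82), (25, 82), (26, 82), (27, 83), (28, 83), (29, 83), (30, 83), (31, 80), (32, 74), (33, 66), (34, 59), (35, 61), (36, 85), (37, 114), (38, 129), (39, 135), (40, 137), (41, 134), (42, 134), (43, 135), (44, 135), (45, 135), (46, 135), (47, 135), (48, 136), (49, 137), (50, 136)]
```

The guides show at bay y −27 and +38.7 mm in both cameras. They are 66 mm apart between centres, as they must be, so the gap is centred at about +5.8 mm. I'll get the held logger's own lateral position from its nose edges in the scene camera.

```bash
cat > lat.py <<'E'
from h import *
yaw=-.096;ex=np.array([np.cos(yaw),np.sin(yaw)]);ey=np.array([-ex[1],ex[0]])
o=robot.observe();t=o["eef_pos"];im,d,P=grab("scene");C=cloud(P,d)
O=np.array([.5643,.0248])+.0059*ey
hsv=cv2.cvtColor(im,cv2.COLOR_RGB2HSV)
x=(C[...,:2]-t[:2])@ex;y=(C[...,:2]-O)@ey;z=C[...,2]-t[2]
m=(abs(z+.0083)<.004)&(hsv[...,1]<60)&(hsv[...,2]>110)&(abs(y)<.05)
for a in(.018,.026,.034,.042,.050):
    q=m&(abs(x-a)<.005);Y=y[q]
    if len(Y)>8: print(a,len(Y),"edges rel. gap centre",np.percentile(Y,[1,99]).round(4),"mid",np.percentile(Y,[1,99]).mean().round(4))
E
python3 lat.py
```

```text
0.018 125 edges rel. gap centre [-0.0331  0.0206] mid -0.0063
0.026 99 edges rel. gap centre [-0.0336  0.0193] mid -0.0072
0.034 100 edges rel. gap centre [-0.0332  0.0202] mid -0.0065
0.042 117 edges rel. gap centre [-0.0328  0.0201] mid -0.0063
0.05 161 edges rel. gap centre [-0.0331  0.0199] mid -0.0066
```

move_arm:
  increments:
    - {"x": 0.0046, "y": 0.0056, "z": -0.02, "roll": 0, "claw": -1}
    - {"x": 0, "y": 0, "z": -0.015, "roll": 0, "claw": -1}
    - {"x": 0, "y": 0, "z": -0.006, "roll": 0, "claw": -1}
    - {"x": 0, "y": 0, "z": -0.004, "roll": 0, "claw": -1}
    - {"x": 0, "y": 0, "z": -0.004, "roll": 0, "claw": -1}

```text
time_s: 6.05
eef_pos: [0.5861, 0.0298, 0.0999]
ee_rot: [-3.141, -0.0, 3.046]
wrist_force: [-6.0, 0.7, 9.8]
opening: 0.0236
gripper_force: 28.6
```

move_arm:
  increments:
    - {"x": 0, "y": 0, "z": -0.003, "roll": 0, "claw": -1}
    - {"x": 0, "y": 0, "z": -0.003, "roll": 0, "claw": -1}

```text
time_s: 6.25
eef_pos: [0.5865, 0.0299, 0.0957]
ee_rot: [-3.141, 0.0, 3.046]
wrist_force: [-10.7, 0.7, 14.6]
opening: 0.0234
gripper_force: 30.1
```

move_arm:
  increments:
    - {"x": -0.004, "y": 0.0004, "z": -0.002, "roll": 0, "claw": -1}
    - {"x": -0.0025, "y": 0.0002, "z": -0.002, "roll": 0, "claw": -1}

```text
time_s: 6.45
eef_pos: [0.581, 0.0304, 0.0906]
ee_rot: [-3.141, 0.005, 3.046]
wrist_force: [0.0, 0.3, 1.8]
opening: 0.0232
gripper_force: 28.7
```

```bash
python3 pitch.py; python3 -c "
from h import *
o=robot.observe();print(o['wrist_force'],o['torque'])"
```

```text
scene pitch deg(nose up) 12.45 z at tcp -0.0083 x range -0.0683 0.0589 432 909 tcp [0.581  0.0304 0.0906] side -0.0073 -0.0239 0.024
top pitch deg(nose up) 12.21 z at tcp -0.012 x range -0.0911 -0.0316 65 115 tcp [0.581  0.0304 0.0906] side -0.0213 -0.024 -0.015
[-1.48007216  0.26762808  1.70801478] [-0.01511061 -0.22697391  0.03064104]
```

move_arm:
  increments:
    - {"x": -0.001, "y": 0.0001, "z": -0.002, "roll": 0, "claw": -1}
    - {"x": -0.001, "y": 0.0001, "z": -0.0015, "roll": 0, "claw": -1}

```text
time_s: 6.75
eef_pos: [0.577, 0.0309, 0.0857]
ee_rot: [-3.141, -0.001, 3.046]
wrist_force: [-3.8, -0.6, 16.7]
opening: 0.0234
gripper_force: 31.3
```

```bash
python3 pitch.py; python3 lat.py; python3 - <<'E'
from h import *
o=robot.observe();print(o['wrist_force'],o['torque'],o['eef_pos'])
a=grab("scene")[0][160:320,280:500]
cv2.imwrite("pics/g3.png",cv2.resize(a,(770,560),interpolation=2)[...,::-1])
E
```

```text
scene pitch deg(nose up) 17.17 z at tcp -0.0086 x range -0.0811 0.0609 389 868 tcp [0.577  0.0309 0.0857] side -0.0114 -0.024 0.024
top pitch deg(nose up) 21.35 z at tcp -0.0062 x range -0.1048 -0.0308 64 117 tcp [0.577  0.0309 0.0857] side -0.0204 -0.0239 -0.0107
0.018 11 edges rel. gap centre [-0.0242  0.0273] mid 0.0016
[-4.06305467 -0.26040959  6.33646398] [-0.03868603  0.40616724  0.02180376] [0.57708427 0.03087635 0.08575804]
```

View pics/g3.png

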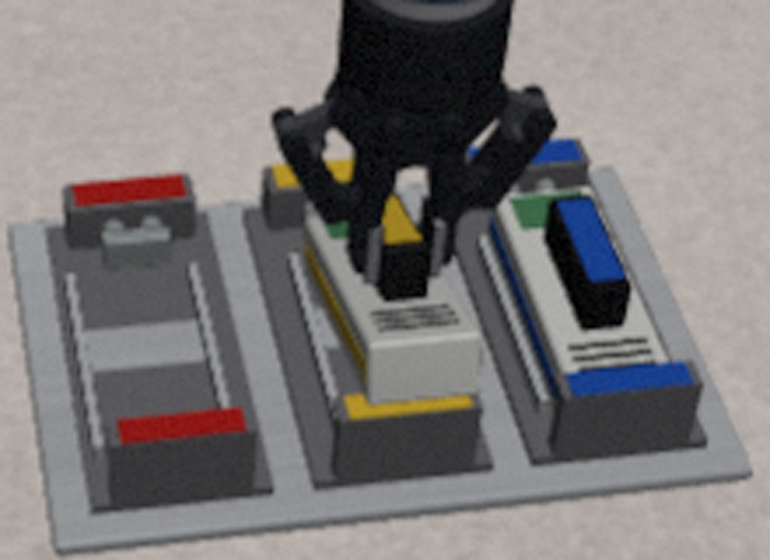

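The nose rests on the lip, pitch is about 17–20°, and the foot is down near the floor between the guides. I'll raise it slightly and feel sideways for the guides.

move_arm:
  increments:
    - {"x": 0, "y": 0, "z": 0.003, "roll": 0, "claw": -1}
    - {"x": 0, "y": 0, "z": 0, "roll": 0, "claw": -1}
  squeeze: 40

```text
time_s: 7.15
eef_pos: [0.577, 0.031, 0.0878]
ee_rot: [3.142, -0.001, 3.046]
wrist_force: [0.5, -0.6, -2.6]
opening: 0.0231
gripper_force: 40.1
```

move_arm:
  increments:
    - {"x": 0, "y": 0.001, "z": 0, "roll": 0, "claw": -1}
    - {"x": 0, "y": 0, "z": 0, "roll": 0, "claw": -1}

```text
time_s: 7.35
eef_pos: [0.577, 0.0321, 0.0876]
ee_rot: [3.141, -0.001, 3.046]
wrist_force: [1.0, -0.2, -3.0]
opening: 0.0232
gripper_force: 40.1
```

move_arm:
  increments:
    - {"x": 0, "y": 0.001, "z": 0, "roll": 0, "claw": -1}
    - {"x": 0, "y": 0, "z": 0, "roll": 0, "claw": -1}

```text
time_s: 7.55
eef_pos: [0.5771, 0.0328, 0.088]
ee_rot: [-3.141, -0.001, 3.046]
wrist_force: [-0.1, -1.5, -2.8]
opening: 0.0232
gripper_force: 40.0
```

move_arm:
  increments:
    - {"x": 0, "y": 0.001, "z": 0, "roll": 0, "claw": -1}
    - {"x": 0, "y": 0, "z": 0, "roll": 0, "claw": -1}

```text
time_s: 7.75
eef_pos: [0.5772, 0.0333, 0.0881]
ee_rot: [-3.14, -0.0, 3.047]
wrist_force: [-1.2, -4.6, -4.2]
opening: 0.023
gripper_force: 40.0
```

Left guide felt at y ≈ 0.0327. Now the other side.

move_arm:
  increments:
    - {"x": 0, "y": -0.003, "z": 0, "roll": 0, "claw": -1}
    - {"x": 0, "y": -0.002, "z": 0, "roll": 0, "claw": -1}
    - {"x": 0, "y": 0, "z": 0, "roll": 0, "claw": -1}

```text
time_s: 8.05
eef_pos: [0.5776, 0.029, 0.0885]
ee_rot: [3.141, 0.0, 3.045]
wrist_force: [-0.1, -0.0, -3.2]
opening: 0.0232
gripper_force: 40.1
```

move_arm:
  increments:
    - {"x": 0, "y": -0.001, "z": 0, "roll": 0, "claw": -1}
    - {"x": 0, "y": 0, "z": 0, "roll": 0, "claw": -1}

```text
time_s: 8.25
eef_pos: [0.5775, 0.028, 0.0884]
ee_rot: [3.141, 0.0, 3.046]
wrist_force: [0.4, -1.0, -3.2]
opening: 0.0232
gripper_force: 40.1
```

move_arm:
  increments:
    - {"x": 0, "y": -0.001, "z": 0, "roll": 0, "claw": -1}
    - {"x": 0, "y": 0, "z": 0, "roll": 0, "claw": -1}

```text
time_s: 8.45
eef_pos: [0.5775, 0.0273, 0.0883]
ee_rot: [3.141, 0.0, 3.045]
wrist_force: [-1.2, 1.0, -2.4]
opening: 0.0231
gripper_force: 40.2
```

Right guide is at ≈ 0.0275, so the gap centre is y ≈ 0.030 here. I'll centre it, grip harder and push back against the plunger.

move_arm:
  increments:
    - {"x": 0, "y": 0.0028, "z": 0, "roll": 0, "claw": -1}
    - {"x": -0.003, "y": 0.0003, "z": 0, "roll": 0, "claw": -1}
    - {"x": -0.003, "y": 0.0003, "z": 0, "roll": 0, "claw": -1}
    - {"x": -0.002, "y": 0.0002, "z": 0, "roll": 0, "claw": -1}
    - {"x": 0, "y": 0, "z": 0, "roll": 0, "claw": -1}
  squeeze: 80

```text
time_s: 8.95
eef_pos: [0.5699, 0.0304, 0.0887]
ee_rot: [-3.142, 0.002, 3.046]
wrist_force: [1.3, -0.2, -4.1]
opening: 0.0225
gripper_force: 83.1
```

```bash
python3 pitch.py
```

```text
scene pitch deg(nose up) 17.28 z at tcp -0.0087 x range -0.0817 0.06 389 886 tcp [0.5699 0.0304 0.0887] side -0.0115 -0.0239 0.024
top pitch deg(nose up) 16.41 z at tcp -0.0109 x range -0.0864 -0.0301 60 110 tcp [0.5699 0.0304 0.0887] side -0.0207 -0.0239 -0.0145
```

move_arm:
  increments:
    - {"x": -0.002, "y": 0.0002, "z": 0, "roll": 0, "claw": -1}
    - {"x": -0.002, "y": 0.0002, "z": 0, "roll": 0, "claw": -1}
    - {"x": 0, "y": 0, "z": 0, "roll": 0, "claw": -1}

```text
time_s: 9.35
eef_pos: [0.568, 0.0306, 0.0897]
ee_rot: [-3.142, 0.007, 3.046]
wrist_force: [7.4, -0.6, -4.0]
opening: 0.0224
gripper_force: 83.1
```

move_arm:
  increments:
    - {"x": -0.003, "y": 0.0003, "z": 0, "roll": 0, "claw": -1}
    - {"x": -0.003, "y": 0.0003, "z": 0, "roll": 0, "claw": -1}
    - {"x": -0.003, "y": 0.0003, "z": 0, "roll": 0, "claw": -1}
    - {"x": 0, "y": 0, "z": 0, "roll": 0, "claw": -1}

```text
time_s: 9.75
eef_pos: [0.5602, 0.0313, 0.0904]
ee_rot: [3.142, 0.011, 3.045]
wrist_force: [9.3, 0.0, -4.2]
opening: 0.0223
gripper_force: 83.1
```

move_arm:
  increments:
    - {"x": -0.003, "y": 0.0003, "z": 0, "roll": 0, "claw": -1}
    - {"x": 0, "y": 0, "z": 0, "roll": 0, "claw": -1}

```text
time_s: 9.95
eef_pos: [0.5576, 0.0316, 0.0905]
ee_rot: [-3.142, 0.012, 3.045]
wrist_force: [11.0, -0.5, -4.9]
opening: 0.0226
gripper_force: 83.0
```

```bash
python3 pitch.py; python3 -c "
from h import *
o=robot.observe();print(o['wrist_force'],o['torque'],o['ee_rot'])"
```

```text
scene pitch deg(nose up) 18.48 z at tcp -0.0089 x range -0.0785 0.0599 359 863 tcp [0.5576 0.0316 0.0905] side -0.0124 -0.0239 0.024
top pitch deg(nose up) 17.71 z at tcp -0.0111 x range -0.0859 -0.0341 51 75 tcp [0.5576 0.0316 0.0905] side -0.0212 -0.024 -0.0158
[11.49994001 -0.75391145 -4.0265593 ] [-0.00587787 -2.52324507 -0.04008719] [3.14158024 0.01249435 3.04526644]
```

move_arm:
  increments:
    - {"x": 0, "y": 0, "z": -0.002, "roll": 0, "claw": -1}
    - {"x": 0, "y": 0, "z": -0.002, "roll": 0, "claw": -1}
    - {"x": 0, "y": 0, "z": -0.001, "roll": 0, "claw": -1}
    - {"x": 0, "y": 0, "z": 0, "roll": 0, "claw": -1}
  squeeze: 50

```text
time_s: 10.45
eef_pos: [0.5596, 0.0313, 0.0881]
ee_rot: [-3.141, 0.015, 3.045]
wrist_force: [10.3, -0.2, 4.7]
opening: 0.0225
gripper_force: 84.4
```

move_arm:
  increments:
    - {"x": 0, "y": 0, "z": -0.001, "roll": 0, "claw": -1}
    - {"x": 0, "y": 0, "z": 0, "roll": 0, "claw": -1}
  squeeze: 35

```text
time_s: 10.65
eef_pos: [0.5597, 0.0312, 0.0872]
ee_rot: [-3.141, 0.015, 3.045]
wrist_force: [11.1, -0.4, 6.2]
opening: 0.0221
gripper_force: 84.4
```

move_arm:
  increments:
    - {"x": -0.001, "y": 0.0001, "z": -0.001, "roll": 0, "claw": -1}
    - {"x": -0.001, "y": 0.0001, "z": -0.001, "roll": 0, "claw": -1}
    - {"x": 0, "y": 0, "z": 0, "roll": 0, "claw": -1}
  squeeze: 20

```text
time_s: 10.95
eef_pos: [0.5589, 0.0312, 0.0865]
ee_rot: [-3.141, 0.018, 3.045]
wrist_force: [12.1, -0.5, 10.0]
opening: 0.0223
gripper_force: 84.9
```

```bash
python3 pitch.py; python3 -c "
from h import *
o=robot.observe();print(o['wrist_force'],o['torque'],o['gripper_force'])"
```

```text
scene pitch deg(nose up) 17.81 z at tcp -0.0087 x range -0.0798 0.0588 365 849 tcp [0.5589 0.0312 0.0865] side -0.0115 -0.0238 0.024
top pitch deg(nose up) 16.96 z at tcp -0.0108 x range -0.0869 -0.0388 47 68 tcp [0.5589 0.0312 0.0865] side -0.0208 -0.0238 -0.0166
[11.05538712  0.26014084 10.71845672] [-0.05139678 -1.57901042 -0.02716598] 84.88017439842224
```

move_arm:
  increments:
    - {"x": 0, "y": 0, "z": 0, "roll": 0, "claw": -0.55}
    - {"x": 0, "y": 0, "z": 0, "roll": 0, "claw": -0.55}
  squeeze: 20

```text
time_s: 11.25
eef_pos: [0.5589, 0.0312, 0.0864]
ee_rot: [-3.141, 0.018, 3.045]
wrist_force: [11.0, -0.4, 10.0]
opening: 0.0224
gripper_force: 84.9
```

move_arm:
  increments:
    - {"x": 0, "y": 0, "z": 0, "roll": 0, "claw": -0.49}
    - {"x": 0, "y": 0, "z": 0, "roll": 0, "claw": -0.49}
  squeeze: 20

```text
time_s: 11.45
eef_pos: [0.5589, 0.0312, 0.0865]
ee_rot: [-3.141, 0.018, 3.045]
wrist_force: [12.1, -0.1, 9.9]
opening: 0.0222
gripper_force: 84.9
```

move_arm:
  increments:
    - {"x": 0, "y": 0, "z": 0, "roll": 0, "claw": -0.46}
  squeeze: 20

```text
time_s: 11.55
eef_pos: [0.5588, 0.0312, 0.0863]
ee_rot: [-3.141, 0.018, 3.045]
wrist_force: [11.6, -0.4, 9.2]
opening: 0.0233
gripper_force: 40.2
```

move_arm:
  increments:
    - {"x": 0, "y": 0, "z": 0, "roll": 0, "claw": -0.45}

```text
time_s: 11.65
eef_pos: [0.5588, 0.0312, 0.0863]
ee_rot: [-3.141, 0.018, 3.045]
wrist_force: [11.8, -0.6, 8.1]
opening: 0.0237
gripper_force: 22.5
```

move_arm:
  increments:
    - {"x": 0.0015, "y": -0.0001, "z": -0.002, "roll": 0, "claw": -0.45}
    - {"x": 0.0015, "y": -0.0001, "z": -0.002, "roll": 0, "claw": -0.45}
    - {"x": 0, "y": 0, "z": 0, "roll": 0, "claw": -0.45}

```text
time_s: 11.95
eef_pos: [0.5618, 0.0309, 0.082]
ee_rot: [-3.141, 0.018, 3.045]
wrist_force: [12.2, -0.3, 7.8]
opening: 0.0236
gripper_force: 22.4
```

```bash
python3 pitch.py; python3 -c "
from h import *
o=robot.observe();print(o['wrist_force'],o['torque'],o['gripper_force'])"
```

```text
scene pitch deg(nose up) 15.05 z at tcp -0.008 x range -0.0769 0.0622 398 848 tcp [0.5618 0.0309 0.082 ] side -0.0099 -0.0239 0.0239
top pitch deg(nose up) 16.14 z at tcp -0.0087 x range -0.088 -0.0334 43 71 tcp [0.5618 0.0309 0.082 ] side -0.0211 -0.024 -0.017
[11.46372164 -0.99366404  8.12352092] [-0.11160202 -1.75315189  0.03328825] 22.421594560146332
```

move_arm:
  increments:
    - {"x": -0.0025, "y": 0.0003, "z": 0, "roll": 0, "claw": -0.45}
    - {"x": -0.0025, "y": 0.0003, "z": 0, "roll": 0, "claw": -0.45}
    - {"x": 0, "y": 0, "z": 0, "roll": 0, "claw": -0.45}

```text
time_s: 12.35
eef_pos: [0.558, 0.0314, 0.0827]
ee_rot: [-3.141, 0.022, 3.045]
wrist_force: [14.0, -0.6, 7.2]
opening: 0.0233
gripper_force: 22.3
```

```bash
python3 pitch.py; python3 - <<'E'
from h import *
o=robot.observe();print(o['wrist_force'],o['torque'],o['gripper_force'])
a=grab("scene")[0][180:300,330:450]
cv2.imwrite("pics/g4.png",cv2.resize(a,(600,600),interpolation=2)[...,::-1])
E
```

```text
scene pitch deg(nose up) 15.65 z at tcp -0.008 x range -0.0857 0.0607 383 848 tcp [0.558  0.0314 0.0827] side -0.0109 -0.0239 0.024
top pitch deg(nose up) 13.35 z at tcp -0.0128 x range -0.0862 -0.0395 41 64 tcp [0.558  0.0314 0.0827] side -0.0214 -0.0237 -0.017
[15.32026593 -0.41366848  7.00567797] [-0.22509727 -2.46257625 -0.00526312] 22.28589802980423
```

View pics/g4.png

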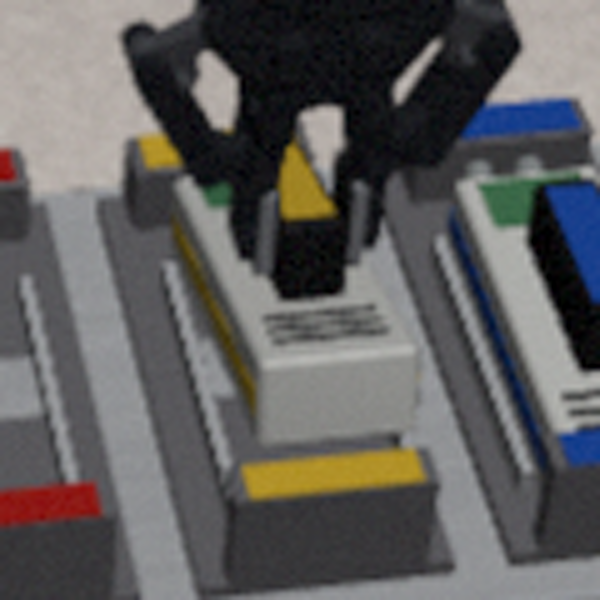

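The nose end is well behind the lip edge (gap at crop row ~445) and above it. Laying down along the arc.

move_arm:
  increments:
    - {"x": 0.001, "y": -0.0001, "z": -0.0025, "roll": 0, "claw": -0.45}
    - {"x": 0.0015, "y": -0.0001, "z": -0.0025, "roll": 0, "claw": -0.45}
    - {"x": 0.0015, "y": -0.0002, "z": -0.002, "roll": 0, "claw": -0.45}
    - {"x": 0, "y": 0, "z": 0, "roll": 0, "claw": -0.45}

```text
time_s: 12.9
eef_pos: [0.562, 0.0309, 0.0756]
ee_rot: [-3.141, 0.02, 3.045]
wrist_force: [14.3, -0.1, 8.7]
opening: 0.0239
gripper_force: 22.6
```

```bash
python3 pitch.py
```

```text
scene pitch deg(nose up) 11.07 z at tcp -0.0072 x range -0.0812 0.0629 422 803 tcp [0.562  0.0309 0.0756] side -0.0061 -0.0239 0.024
top pitch deg(nose up) 7.5 z at tcp -0.0144 x range -0.0882 -0.0371 36 62 tcp [0.562  0.0309 0.0756] side -0.0219 -0.024 -0.0174
```

move_arm:
  increments:
    - {"x": 0.0015, "y": -0.0001, "z": -0.0025, "roll": 0, "claw": -0.45}
    - {"x": 0.0015, "y": -0.0002, "z": -0.0025, "roll": 0, "claw": -0.45}
    - {"x": 0.001, "y": -0.0001, "z": -0.002, "roll": 0, "claw": -0.45}
    - {"x": 0, "y": 0, "z": 0, "roll": 0, "claw": -0.45}

```text
time_s: 13.4
eef_pos: [0.5657, 0.0305, 0.0682]
ee_rot: [-3.141, 0.02, 3.045]
wrist_force: [13.5, -0.4, 6.5]
opening: 0.0234
gripper_force: 22.6
```

```bash
python3 pitch.py
```

```text
scene pitch deg(nose up) 6.47 z at tcp -0.0064 x range -0.0806 0.063 464 687 tcp [0.5657 0.0305 0.0682] side -0.0039 -0.0239 0.0238
top pitch deg(nose up) 8.72 z at tcp -0.0058 x range -0.0899 -0.0425 42 56 tcp [0.5657 0.0305 0.0682] side -0.0216 -0.024 -0.0166
```

move_arm:
  increments:
    - {"x": 0.0015, "y": -0.0001, "z": -0.0025, "roll": 0, "claw": -0.45}
    - {"x": 0.0015, "y": -0.0002, "z": -0.0025, "roll": 0, "claw": -0.45}
    - {"x": 0, "y": 0, "z": 0, "roll": 0, "claw": -0.45}

```text
time_s: 13.8
eef_pos: [0.5682, 0.0303, 0.0627]
ee_rot: [-3.141, 0.018, 3.045]
wrist_force: [13.9, -0.7, 4.8]
opening: 0.0237
gripper_force: 22.7
```

move_arm:
  increments:
    - {"x": 0.001, "y": -0.0001, "z": -0.002, "roll": 0, "claw": -0.45}
    - {"x": 0.001, "y": -0.0001, "z": -0.002, "roll": 0, "claw": -0.45}
    - {"x": 0, "y": 0, "z": 0, "roll": 0, "claw": -0.45}

```text
time_s: 14.1
eef_pos: [0.5699, 0.0301, 0.0585]
ee_rot: [-3.141, 0.018, 3.045]
wrist_force: [12.3, -1.3, 5.8]
opening: 0.0235
gripper_force: 22.8
```

```bash
python3 pitch.py
```

```text
scene pitch deg(nose up) 0.96 z at tcp -0.0059 x range -0.0896 0.0576 425 508 tcp [0.5699 0.0301 0.0585] side -0.0028 -0.024 0.0239
top pitch deg(nose up) 2.1 z at tcp -0.0049 x range -0.09 -0.0485 27 50 tcp [0.5699 0.0301 0.0585] side -0.022 -0.024 -0.0183
```

move_arm:
  increments:
    - {"x": 0, "y": 0, "z": -0.001, "roll": 0, "claw": -0.45}
    - {"x": 0, "y": 0, "z": -0.001, "roll": 0, "claw": -0.45}
    - {"x": 0, "y": 0, "z": 0, "roll": 0, "claw": -0.45}

```text
time_s: 14.5
eef_pos: [0.5704, 0.0301, 0.0573]
ee_rot: [-3.141, 0.018, 3.045]
wrist_force: [12.4, -0.6, 8.3]
opening: 0.0237
gripper_force: 23.1
```

```bash
python3 pitch.py; python3 -c "
from h import *
o=robot.observe();print(o['wrist_force'],o['torque'],o['gripper_force'])"
```

```text
scene pitch deg(nose up) -0.01 z at tcp -0.0057 x range -0.0895 0.0548 421 512 tcp [0.5704 0.0301 0.0573] side -0.0043 -0.024 0.0239
top pitch deg(nose up) 0.75 z at tcp -0.0068 x range -0.09 -0.0488 29 44 tcp [0.5704 0.0301 0.0573] side -0.0221 -0.0239 -0.0185
[12.62563111 -0.6859901   7.26222859] [-0.10644341 -1.81572588  0.022978  ] 23.070081174373627
```

Flat now. Sliding forward under the lip.

move_arm:
  increments:
    - {"x": 0.002, "y": -0.0002, "z": 0, "roll": 0, "claw": -0.45}
    - {"x": 0.002, "y": -0.0002, "z": 0, "roll": 0, "claw": -0.45}
    - {"x": 0.002, "y": -0.0002, "z": 0, "roll": 0, "claw": -0.45}
    - {"x": 0, "y": 0, "z": 0, "roll": 0, "claw": -0.45}

```text
time_s: 15.0
eef_pos: [0.5728, 0.03, 0.0572]
ee_rot: [-3.141, 0.008, 3.046]
wrist_force: [-3.8, -0.3, 21.5]
opening: 0.0237
gripper_force: 24.8
```

move_arm:
  increments:
    - {"x": 0.002, "y": -0.0002, "z": 0, "roll": 0, "claw": -0.45}
    - {"x": 0.002, "y": -0.0002, "z": 0, "roll": 0, "claw": -0.45}
    - {"x": 0, "y": 0, "z": 0, "roll": 0, "claw": -0.45}

```text
time_s: 15.3
eef_pos: [0.5763, 0.0297, 0.0571]
ee_rot: [-3.141, 0.007, 3.046]
wrist_force: [-6.2, -0.4, 24.1]
opening: 0.0236
gripper_force: 25.0
```

```bash
python3 pitch.py
```

```text
scene pitch deg(nose up) -0.13 z at tcp -0.0056 x range -0.0882 0.0471 350 439 tcp [0.5763 0.0297 0.0571] side -0.0062 -0.024 0.0239
top pitch deg(nose up) -1.08 z at tcp -0.0099 x range -0.09 -0.0421 35 57 tcp [0.5763 0.0297 0.0571] side -0.0218 -0.0239 -0.0177
```

move_arm:
  increments:
    - {"x": 0, "y": 0, "z": 0.001, "roll": 0, "claw": -0.45}
    - {"x": 0.002, "y": -0.0002, "z": 0, "roll": 0, "claw": -0.45}
    - {"x": 0.002, "y": -0.0002, "z": 0, "roll": 0, "claw": -0.45}
    - {"x": 0, "y": 0, "z": 0, "roll": 0, "claw": -0.45}

```text
time_s: 15.8
eef_pos: [0.5778, 0.0296, 0.0568]
ee_rot: [-3.141, 0.0, 3.047]
wrist_force: [-11.1, -0.9, 23.3]
opening: 0.0236
gripper_force: 25.2
```

move_arm:
  increments:
    - {"x": 0.0015, "y": -0.0002, "z": 0, "roll": 0, "claw": -0.45}
    - {"x": 0, "y": 0, "z": 0, "roll": 0, "claw": -0.45}

```text
time_s: 16.0
eef_pos: [0.5785, 0.0296, 0.0567]
ee_rot: [-3.141, -0.002, 3.047]
wrist_force: [-13.6, 0.3, 26.1]
opening: 0.0236
gripper_force: 25.5
```

move_arm:
  increments:
    - {"x": 0.0015, "y": -0.0002, "z": 0, "roll": 0, "claw": -0.45}
    - {"x": 0, "y": 0, "z": 0, "roll": 0, "claw": -0.45}

```text
time_s: 16.2
eef_pos: [0.579, 0.0296, 0.0563]
ee_rot: [-3.141, -0.004, 3.047]
wrist_force: [-16.5, 0.4, 26.5]
opening: 0.0236
gripper_force: 25.9
```

move_arm:
  increments:
    - {"x": -0.002, "y": 0.0002, "z": 0.0015, "roll": 0, "claw": -0.45}
    - {"x": 0, "y": 0, "z": 0.0015, "roll": 0, "claw": -0.45}
    - {"x": 0, "y": 0, "z": 0, "roll": 0, "claw": -0.45}

```text
time_s: 16.5
eef_pos: [0.5781, 0.0297, 0.0564]
ee_rot: [-3.141, 0.001, 3.046]
wrist_force: [-0.5, -0.3, 7.4]
opening: 0.0239
gripper_force: 23.2
```

```bash
python3 pitch.py; python3 meas.py; python3 - <<'E'
from h import *
a=grab("scene")[0][180:300,330:450]
cv2.imwrite("pics/g5.png",cv2.resize(a,(600,600),interpolation=2)[...,::-1])
E
```

```text
scene pitch deg(nose up) 0.04 z at tcp -0.0048 x range -0.0897 0.0462 367 431 tcp [0.5781 0.0297 0.0564] side -0.0039 -0.024 0.0239
top pitch deg(nose up) -1.14 z at tcp -0.0084 x range -0.0916 -0.0421 37 67 tcp [0.5781 0.0297 0.0564] side -0.022 -0.0239 -0.0179
scene [393. 237.] 174 z 0.0823 mean [0.5733 0.0312] rect [0.5672 0.0307] [0.0187 0.0544] 84.2
scene [396. 274.] 246 z 0.0598 mean [0.6394 0.0168] rect [0.6397 0.0171] [0.0597 0.0189] 79.7
top [307. 224.] 25 z 0.0164 mean [ 0.5968 -0.0752] rect [ 0.5968 -0.0753] [0.0053 0.0241] 82.1
top [253. 290.] 208 z 0.0465 mean [0.4521 0.03  ] rect [0.452 0.03 ] [0.0442 0.0192] 86.1
tcp [0.5781 0.0297 0.0564] [-3.1413e+00  5.0000e-04  3.0461e+00] 16.7
```

View pics/g5.png

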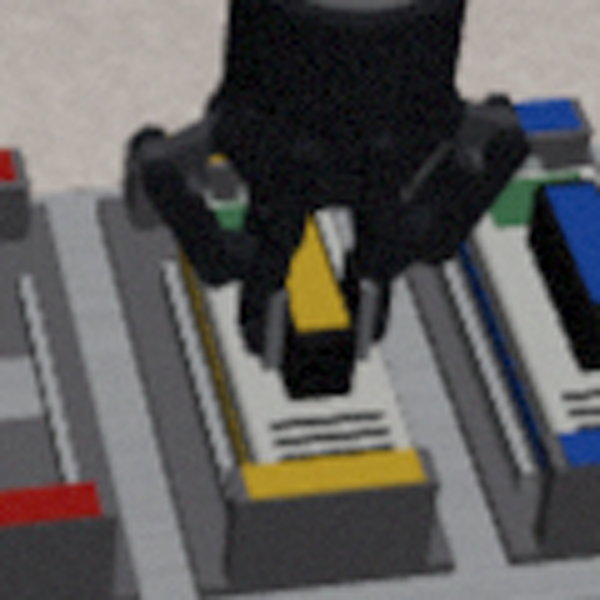

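Flat between the guides with the nose under the lip. I'll compare its depth with the stored blue logger (grip strip front edge to lip label).

```bash
cat > cmp.py <<'E'
from h import *
yaw=-.096;ex=np.array([np.cos(yaw),np.sin(yaw)])
im,d,P=grab("scene")
hsv=cv2.cvtColor(im,cv2.COLOR_RGB2HSV)
for name,lo,hi in(("yellow",(20,150,90),(32,255,255)),("blue",(105,150,70),(125,255,255))):
    m=cv2.inRange(hsv,lo,hi);m[:,:340]=0;m[:,500:]=0;m[:195]=0;m[295:]=0
    k,l,s,c=cv2.connectedComponentsWithStats(m)
    for i in range(1,k):
        if s[i,4]<60: continue
        ys,xs=np.nonzero(l==i);z=.080 if c[i,1]<262 else .0575
        X=np.array([world(P,d,u,v,z)[:2]@ex for u,v in zip(xs,ys)])
        print(name,c[i].round(0),s[i,4],"x front/back",np.percentile(X,[97,3]).round(4),"med",np.median(X).round(4))
E
python3 cmp.py
```

```text
yellow [393. 237.] 175 x front/back [0.5853 0.5374] med 0.5666
yellow [396. 274.] 243 x front/back [0.6403 0.625 ] med 0.6328
blue [439. 203.] 62 x front/back [0.4939 0.4796] med 0.4869
blue [448. 228.] 246 x front/back [0.5854 0.5276] med 0.5573
blue [459. 268.] 227 x front/back [0.6405 0.6259] med 0.6334
```

The yellow logger sits as deep as the stored blue one (47.5 vs 48.0 mm), so it is home. Releasing.

move_arm:
  increments:
    - {"x": 0, "y": 0, "z": 0.0005, "roll": 0, "claw": -0.4}
    - {"x": 0, "y": 0, "z": 0, "roll": 0, "claw": -0.2}
    - {"x": 0, "y": 0, "z": 0, "roll": 0, "claw": 0.2}
    - {"x": 0, "y": 0, "z": 0, "roll": 0, "claw": 0.2}
    - {"x": 0, "y": 0, "z": 0.02, "roll": 0, "claw": 0.2}
    - {"x": 0, "y": 0, "z": 0.04, "roll": 0, "claw": 0.2}
    - {"x": 0, "y": 0, "z": 0.05, "roll": 0, "claw": 0.2}
    - {"x": 0, "y": 0, "z": 0.05, "roll": 0, "claw": 0.2}

```text
time_s: 17.6
eef_pos: [0.5767, 0.03, 0.2168]
ee_rot: [3.142, -0.002, 3.046]
wrist_force: [1.0, 0.7, 0.2]
opening: 0.0514
gripper_force: 0.0
```

move_arm:
  increments:
    - {"x": -0.05, "y": 0, "z": 0.03, "roll": 0, "claw": 0.2}
    - {"x": -0.05, "y": 0, "z": 0.03, "roll": 0, "claw": 0.2}
    - {"x": 0, "y": -0.05, "z": 0, "roll": 0, "claw": 0.2}
    - {"x": 0, "y": -0.05, "z": 0, "roll": 0, "claw": 0.2}
    - {"x": 0, "y": -0.05, "z": 0, "roll": 0, "claw": 0.2}
    - {"x": 0, "y": -0.05, "z": 0, "roll": 0, "claw": 0.2}
    - {"x": 0, "y": 0, "z": 0, "roll": 0, "claw": 0.2}

```text
time_s: 18.3
eef_pos: [0.4911, -0.175, 0.2671]
ee_rot: [-3.14, -0.0, 3.039]
wrist_force: [-0.1, 1.8, -0.1]
opening: 0.051
gripper_force: 0.0
```

```bash
python3 cmp.py; python3 - <<'E'
from h import *
im,d,P=grab("scene");C=cloud(P,d);hsv=cv2.cvtColor(im,cv2.COLOR_RGB2HSV)
a=im[180:310,280:500];t,dt,_=grab("top")
cv2.imwrite("pics/g6.png",np.hstack([cv2.resize(a,(440,400),interpolation=2),cv2.resize(t[180:310,170:300],(350,400),interpolation=2)])[...,::-1])
print(robot.observe()["time_s"],robot.observe()["wrist_force"])
# flatness: white top height along x for both loggers
yaw=-.096;ex=np.array([np.cos(yaw),np.sin(yaw)]);ey=np.array([-ex[1],ex[0]])
O=np.array([.5643,.0248]);x=(C[...,:2]-O)@ex;y=(C[...,:2]-O)@ey;z=C[...,2]
w=(hsv[...,2]>110)&(hsv[...,1]<60)&(z>.04)
for nm,y0 in(("yellow",.0059),("blue",.11)):
    for lo,hi in((-.06,-.04),(-.03,0),(.04,.065)):
        q=w&(x>lo)&(x<hi)&(abs(y-y0)<.035);print(nm,lo,q.sum(),np.median(z[q]).round(4),y[q].min().round(4),y[q].max().round(4))
E
```

```text
yellow [374. 209.] 174 x front/back [0.4938 0.4791] med 0.4866
yellow [390. 234.] 259 x front/back [0.5846 0.5266] med 0.5566
yellow [396. 274.] 243 x front/back [0.6403 0.6251] med 0.6328
blue [430. 204.] 167 x front/back [0.4942 0.4795] med 0.4869
blue [448. 228.] 244 x front/back [0.5852 0.5276] med 0.5573
blue [459. 268.] 224 x front/back [0.6405 0.626 ] med 0.6334
18.45 [ 0.72610129 -0.06797686 -0.31716734]
yellow -0.06 72 0.0515 -0.0228 0.0328
yellow -0.03 145 0.0514 -0.0223 0.0332
yellow 0.04 185 0.0516 -0.022 0.0325
blue -0.06 53 0.0518 0.0823 0.1362
blue -0.03 115 0.0512 0.0824 0.1364
blue 0.04 189 0.0514 0.0823 0.1368
```

View pics/g6.png

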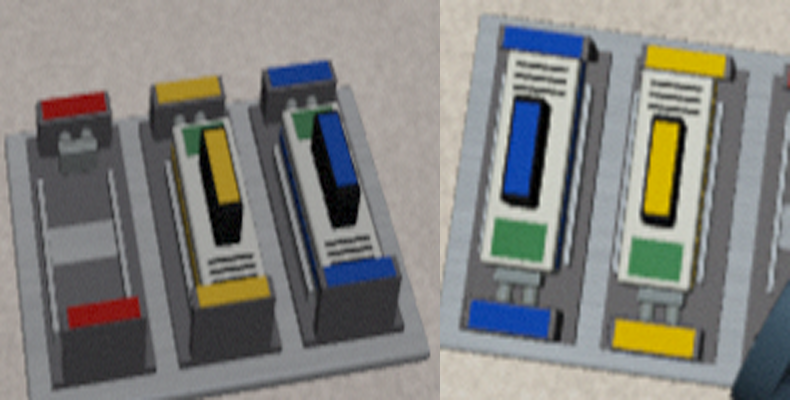

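Both views show the yellow logger flat between its guides with its nose under the lip. It sits at the same depth (76.2 vs 76.1 mm) and height as the blue one, which has not moved. Handing in.

```bash
python3 -c "
from bench import robot
print(robot.close_job())"
```

```text
the job is handed in; nothing more can be done
None
```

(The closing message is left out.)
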